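# Stack the empty parts tote turned end for end

### The arm

A 7-joint arm with a two-finger parallel gripper is mounted at the origin on the work surface; the furniture and walls round the work are solid. World frame = base frame: x ahead of the robot, y to its left, z up, the work surface at z = 0. Lengths are in m, angles in degrees, forces in N, time in s.
With the tool pointing down it reaches from about 0.425 to 0.875 m from the base axis. Payload 4.7 kg.
Tool frame: the origin (TCP) lies midway between the tips of the shut fingers; the grasp point (between the pads) lies 19 mm behind it; z points along the fingers, y is the line along which they close (so a half turn about z gives the same grasp; the last joint's range is limited). The gripper opens to 87 mm and grips with 3 to 60 N. Pads are 19 mm wide; open, the fingers measure 117 mm over their backs; the gripper's body (75 mm by 190 mm) begins 51 mm behind the grasp point.
Start: joints at [69.677, 18.392, -4.016, 83.108, 1.295, 78.541, -3.26], TCP at [0.234, -0.606, 0.197] pointing down, gripper open.
Joint ranges: [-163.93, 163.93], [-17.29, 119.83], [-79.2, 71.16], [3.27, 140.29], [-89.18, 269.18], [5.43, 117.66], [-154.24, 154.24]. Speed limits (degrees/s): [147.25, 147.25, 180, 180, 180, 180, 180].

### API

Orientations are given as [roll, pitch, yaw] about the fixed x, y, z axes, in that order (R = Rz(yaw) Ry(pitch) Rx(roll)).
In Python, from cell import env, viewer, boxes_of, masks_of gives the robot as it stands. The module is installed in compiled form; this text tells all that it offers.
- The arm moves only by the tool apply_moves, never from a script. Its argument "moves" is a list of rows, each a list of 7 numbers: the shift along the tool's x, y, z scaled (see below), then the turn, a rotation vector about the tool's x, y, z scaled (see below), then the opening, from 0 (shut) to 1 (fully open). A call has 1 to 20 rows; each row is the pose to reach, as a shift and turn from the pose commanded when the call began, along the tool's axes at that moment; what a row does not reach only later rows make up. The controller multiplies each number of a shift by 0.2 m and each number of a turn by 1.5 rad. A row lasts 1/10 s, in which the tool goes at most 50 mm and 8.59 degrees, less where a joint would pass 70% of its speed; a pose out of reach is approached as far as the arm can. A call with a number of a shift or a turn outside -1 to 1 is refused whole. A call with a gripper value outside its range is refused whole. The fingers move at their own pace and stop on an object; "grip_force" is the grip in N (left out, the last holds). Time passes only in rows, so rows that repeat a pose let the fingers close. It gives the time, the measured TCP pose, the force, the opening and the grip force at its end, in the units of the state.
- env.get_obs(): the state, without advancing time (a new reading comes with each control period).
- viewer.read_camera(name): name is "scene" or "top" or "wrist"; returns the picture (420x560x3 uint8, red, green, blue); there is no depth.
- viewer.get_calibration(name): a dict with "fov_y" (degrees; the focal length in pixels is half the picture's height over the tangent of half this angle, whatever the lens; pixels are square), "cx", "cy" (the principal point, pixels), "position" and "orientation" of the camera in the world. Camera axes: x right, y up, looking along -z (the intrinsics and any distortion apply to the point x, -y, -z); pixel columns grow to the right and rows downward; lengths in m; the calibration is good to about 2 mm. The wrist camera is an equidistant fisheye: a pixel r from the principal point sees the ray r / f radians off the axis. A picture is of the moment at which its call begins: read the wrist's pose just before it. get_calibration takes no time and is no camera call; for the wrist camera it gives the pose at the moment of the call.
- env.sign_off(): hands the job in; it is judged then, once.
Trained networks look in the newest picture that a camera, given by its name, has taken for a name from the list of things; names that differ only in an ending like _2 or _b are one class to them, and where a whole thing is asked for, a point or a joint stands for the part that bears it (a point fixed in the world has none). Each returns a list of dicts, best first, with "conf" (0 to 1); they miss things now and then, are a little off and sometimes report something else, mostly with a low value. They report only what shows in the picture. A call takes as long as a camera call.
- boxes_of(camera, target): "location" ([column, row] in pixels, amid what is visible of it).
- masks_of(camera, target): "pixels" (420x560 bool, what is visible of it) and "location" ([column, row] in pixels, amid what is visible of it).
The state is a dict: "time_s": time; "qpos": joint angles; "joint_velocities": joint speeds; "effort": joint torques, N m; "tool_pos": TCP position; "tool_rot": TCP orientation; "force": force on the tool from outside, world axes, zero at the start; "wrist_torque": the same for the moment, N m; "grip_width": finger opening in m; "grasp_force": force on a finger pad.
Only numpy, scipy, OpenCV 4.12 (cv2) and the standard library are available. Lean on these libraries where they do the work, as an engineer would, in place of code of your own. Each camera call takes 0.05 s, during which the arm holds its last target. There are 200 camera calls.

### The job

Stack the empty long grey tote on the long grey tote that holds the blue pins. Turn it end for end, its scooped end over the other's plain end, so that its feet stand on the rim of the lower tote instead of sinking down the slots and nesting; it must sit level and square, with its base inside the rim. Leave the short tote where it is.

Things in the scene. Friction and masses are not known exactly. Their poses are not given: they have to be found in the camera images.
- long_tote: empty long grey plastic tote, 0.22 kg, on the left. 185 x 60 mm at the rim (own x, y), 70 mm high; origin: centre of underside. Sloping 2.5 mm walls, base 161 x 36. Upright rim band, top 14 mm, 60 mm over the long sides (50 inside): grip it across the middle. U scoop in the -x end, 28 wide, 30 deep; +x end plain. Four feet, 34 mm off the centre line, at x = +62 and -34, undersides 10 mm up
- pin_tote: the lower tote, on the right: same shape, size, axes as long_tote (scoop at -x), 0.6 kg, with three blue pins 25 mm high fixed inside. Above each foot a slot 24 mm wide, 30 deep from the rim. Same way round, long_tote nests (underside 30 mm above this one's); turned end for end its feet stand on the rim: underside 60 mm above this one's, dipping 10 mm inside the rim, about 5 mm play
- short_tote: bystander: empty grey tote of the same pattern, width and height but only 125 mm long; it stands on the left near the long one, and the two may have changed places. Origin: centre of its underside
- long_tote_scoop (a point): middle of the rim line over the scooped end of long_tote, at its own (-90, 0, 70) mm; it turns with the tote and shows which way round it is

How it is judged (in metres and radians):
At the end, for the whole second after the job is handed in: The long tote stands on the pin tote, centred within 15 mm, its scooped end over the plain end of the lower one and parallel to it within 0.17 rad, its underside 52 to 66 mm above the lower one's; both are level within 0.06 rad, the lower one stands on the table, and the upper one is at rest (horizontal distance between long_tote and pin_tote below 0.015 m and z of long_tote in the frame of pin_tote between 0.052 and 0.066 m and x of long_tote_scoop in the frame of pin_tote above 0.06 m and angle between the x axis of long_tote and the x axis of pin_tote, either way round below 0.17 rad and angle between each of long_tote, pin_tote's own z axis and vertical below 0.06 rad and height (world z) of pin_tote below 0.01 m and linear speed of long_tote below 0.02 m/s); the robot touches nothing.
It fails at once if the short tote is moved by more than 30 mm (distance of short_tote from where it was at the start of the episode above 0.03 m).
It also fails if it takes over 29 s, if anything falls off the work surface, if the arm or the gripper's body presses on something with over 40 N, if the wrist force passes 120 N, or if a joint passes its speed limit or range.

## Working session

There is one attempt and no reset: what is moved stays moved. The work goes in short steps, Python scripts to look and compute and a tool call to move; the robot and the scene stay as the last step left them, time stands still between calls to the robot, and variables do not carry over. Pictures are saved under pics/ and viewed, at most 10 in all, crops included, and the job is handed in when it is done.

Besides the shell and the picture viewer there is one more tool, called after "Call:" by a JSON object that holds its "op" and its "data". apply_moves: Moves the arm, as the interface text tells. Shifts and turns lie within -1 to 1; 1 stands for 0.2 m of shift or 1.5 rad of turn. Its arguments: {"type":"object","properties":{"moves":{"type":"array","items":{"type":"array","items":{"type":"number","minimum":-1,"maximum":1}}},"grip_force":{"type":"number"}},"required":["moves"]}

```bash
mkdir -p pics; python3 - <<'E'
from cell import env, viewer, boxes_of, masks_of
import cv2, numpy as np
o=env.get_obs(); print(o['time_s'],o['tool_pos'],o['tool_rot'],o['grip_width'])
ims=[]
for c in ("scene","top"):
    im=viewer.read_camera(c); cv2.imwrite(f"pics/{c}0.png",im[:,:,::-1]); print(c,viewer.get_calibration(c))
    for t in ("long_tote","pin_tote","short_tote","long_tote_scoop"):
        print(t,[(np.round(d['location']),round(d['conf'],2)) for d in boxes_of(c,t)][:3])
E
```

```text
0.0 [ 0.23404727 -0.60575904  0.19638186] [-1.79891895e+02  6.29856428e-03  2.11318814e+01] 0.08721095897419925
scene {'fov_y': 53.77786723436744, 'cx': 273.05620127132363, 'cy': 202.30376896156656, 'position': array([ 0.16404879, -0.51886114,  0.60511136]), 'orientation': array([ 52.20881412,  -1.32382399, -33.86011431])}
long_tote [(array([276., 184.]), 0.98)]
pin_tote [(array([360., 294.]), 0.97)]
short_tote [(array([193., 165.]), 0.96)]
long_tote_scoop [(array([271., 183.]), 0.93)]
top {'fov_y': 48.50040523946032, 'cx': 278.1637866771521, 'cy': 209.79649964243063, 'position': array([0.44519136, 0.06685465, 1.26334937]), 'orientation': array([  4.5077851 ,  -0.79306649, -90.09072717])}
long_tote [(array([242., 179.]), 0.69)]
pin_tote [(array([377., 204.]), 0.58)]
short_tote [(array([168., 229.]), 0.65)]
long_tote_scoop [(array([240., 182.]), 0.58)]
```

View pics/top0.png

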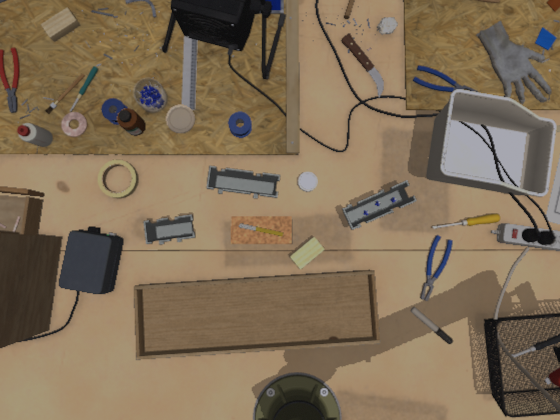

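View pics/scene0.png

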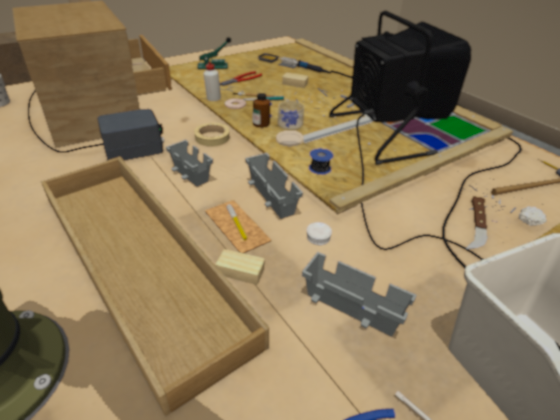

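The top view shows the long tote at about (243,182), the pin tote at (378,204) and the short tote at (170,229). In the scene view they are at (273,184), (357,293) and (189,162). Next I'll enlarge the crops and get the masks.

```bash
cat > h.py <<'E'
import numpy as np, cv2
from scipy.spatial.transform import Rotation as R
from scipy.optimize import minimize
def proj(P,c):
    M=R.from_euler('xyz',c['orientation'],degrees=True).as_matrix()
    q=(np.asarray(P,float)-c['position'])@M
    f=210/np.tan(np.radians(c['fov_y'])/2)
    return np.c_[c['cx']+f*q[:,0]/-q[:,2], c['cy']-f*q[:,1]/-q[:,2]]
def model(L=.185,feet=((.062,),(-.034,))):
    p=[[sx*L/2,sy*.030,z] for sx in(1,-1) for sy in(1,-1) for z in(.056,.07)]
    p+=[[sx*(L/2-.012),sy*.018,0] for sx in(1,-1) for sy in(1,-1)]
    return np.array(p)
def place(p,x,y,yaw,z=0): return p@R.from_euler('z',yaw).as_matrix().T+[x,y,z]
E
python3 - <<'E'
from cell import env, viewer, boxes_of, masks_of
from h import *
res={}
ims={}
for c in("scene","top"):
    im=ims[c]=viewer.read_camera(c)
    for t in("long_tote","pin_tote"):
        m=masks_of(c,t)[0]; res[c,t]=m['pixels']; print(c,t,m['conf'],m['pixels'].sum())
cal={c:viewer.get_calibration(c) for c in ims}
np.savez('m.npz',**{f"{c}|{t}":v for (c,t),v in res.items()})
def hull_iou(x,c,t,mask):
    S=4; pts=proj(place(model(),*x),cal[c])
    h=cv2.convexHull((pts*S*16).astype(np.int32)) 
    a=np.zeros((420*S,560*S),np.uint8); cv2.fillConvexPoly(a,h,1,shift=4)
    return 1-(a&mask).sum()/(a|mask).sum()
out=[]
for t,x0 in(("long_tote",(.60,.16,1.5)),("pin_tote",(.55,-.14,1.1))):
    H={}
    for c in ims:
        ys,xs=np.nonzero(res[c,t]); h=cv2.convexHull(np.c_[np.r_[xs,xs+1,xs,xs+1],np.r_[ys,ys,ys+1,ys+1]].astype(np.int32)*4)
        a=np.zeros((1680,2240),np.uint8); cv2.fillConvexPoly(a,h,1); H[c]=a
    # seed from top mask
    for cs in(("top",),("scene",),("top","scene")):
        best=min((minimize(lambda x:sum(hull_iou(x,c,t,H[c]) for c in cs),x0,method='Nelder-Mead',options=dict(initial_simplex=np.array(x0)+np.vstack([[0,0,0],.04*np.eye(2,3),[0,0,d]]),maxiter=150)) for d in(.4,-.4)),key=lambda r:r.fun)
        print(t,cs,np.round(best.x,4),best.fun/len(cs))
    x=best.x
    for c in ims:
        p=proj(place(model(),*x),cal[c]);x0_,y0_=p.min(0).astype(int)-12;x1,y1=p.max(0).astype(int)+12
        k=cv2.resize(ims[c][y0_:y1,x0_:x1,::-1],(390,280),interpolation=cv2.INTER_CUBIC)
        ax=proj(place(np.array([[.0925,0,.07]]),*x),cal[c])[0]; s=((ax-[x0_,y0_])*[390/(x1-x0_),280/(y1-y0_)]).astype(int)
        cv2.circle(k,tuple(map(int,s)),5,(0,0,255),2); out.append(k)
cv2.imwrite('pics/c1.png',np.vstack([np.hstack(out[:2]),np.hstack(out[2:])]))
E
```

```text
scene long_tote 0.92 1979
scene pin_tote 0.86 4572
top long_tote 0.72 1727
top pin_tote 0.78 1553
long_tote ('top',) [0.6124 0.1403 1.4279] 0.15841584158415845
long_tote ('scene',) [0.615  0.1356 1.4563] 0.08356164383561648
long_tote ('top', 'scene') [0.6153 0.1369 1.448 ] 0.13247656939676855
pin_tote ('top',) [ 0.552  -0.2112  1.9823] 0.08180402248256247
pin_tote ('scene',) [ 0.5569 -0.2148  1.9794] 0.06235267193042682
pin_tote ('top', 'scene') [ 0.5535 -0.2131  1.9792] 0.09103342480933335
```

View pics/c1.png

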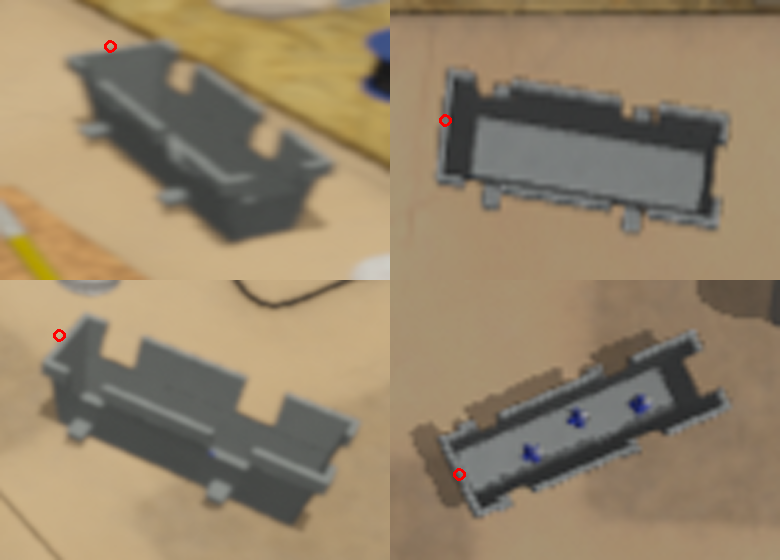

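The long tote's feet and slots put its plain end (+x) on the left, yaw about 83°. The pin tote is also plain at the left, yaw about 113°. So the long tote has to turn about −150°. I'll refine both poses with the feet in the model and plan the approach.

```bash
cat >> h.py <<'E'
def feet(): return np.array([[x+dx,s*y,z] for x in(.062,-.034) for dx in(-.006,.006) for s in(1,-1) for y in(.030,.038) for z in(.010,.016)])
def full(): return np.vstack([model(),feet()])
def rot(yaw): return R.from_euler('xyz',[180,0,yaw],degrees=True)
def legs(p0,r0,*way):
    p=np.array(p0);r=r0
    for q,y in way:
        d=r.inv().apply(np.array(q)-p)/.2; w=(r.inv()*rot(y)).as_rotvec()/1.5
        n=max(np.abs(np.linalg.norm(d)*.2/.05),np.linalg.norm(w)*1.5/np.radians(8.59))
        print(np.round(d,3),np.round(w,3),'rows',round(n,1)); p=np.array(q);r=rot(y)
E
python3 - <<'E'
from cell import env, viewer
from h import *
D=np.load('m.npz'); cal={c:viewer.get_calibration(c) for c in("scene","top")}
for t,x0 in(("long_tote",(.615,.137,1.448)),("pin_tote",(.5535,-.213,1.979))):
    H={}
    for c in cal:
        ys,xs=np.nonzero(D[f"{c}|{t}"]); h=cv2.convexHull(np.c_[np.r_[xs,xs+1,xs,xs+1],np.r_[ys,ys,ys+1,ys+1]].astype(np.int32)*4)
        a=np.zeros((1680,2240),np.uint8); cv2.fillConvexPoly(a,h,1); H[c]=a
    def f(x,cs):
        e=0
        for c in cs:
            h=cv2.convexHull(((proj(place(full(),*x),cal[c])+.5)*64).astype(np.int32)); a=np.zeros((1680,2240),np.uint8); cv2.fillConvexPoly(a,h,1,shift=4)
            e+=1-(a&H[c]).sum()/(a|H[c]).sum()
        return e/len(cs)
    for cs in(("top",),("scene",),("top","scene")):
        b=minimize(f,x0,args=(cs,),method='Nelder-Mead',options=dict(initial_simplex=np.array(x0)+np.vstack([[0,0,0],.01*np.eye(2,3),[0,0,.1]])))
        print(t,cs,np.round(b.x,4),b.fun)
o=env.get_obs(); print(o['time_s'])
p0=o['tool_pos']; T=np.array([.60,.137,.27])
W=[(p0+(T-p0)*[k/4,k/4,min(1,k/2)],21.13+k/4*(83-21.13)) for k in(1,2,3,4)]
legs(p0,R.from_euler('xyz',o['tool_rot'],degrees=True),*W)
E
```

```text
long_tote ('top',) [0.6171 0.1405 1.4374] 0.040891742896952854
long_tote ('scene',) [0.6202 0.1384 1.4239] 0.03663932517401092
long_tote ('top', 'scene') [0.6176 0.1395 1.4371] 0.06047868847681792
pin_tote ('top',) [ 0.5529 -0.2099  1.9815] 0.07997856309700202
pin_tote ('scene',) [ 0.5591 -0.2126  1.9847] 0.0409336527212969
pin_tote ('top', 'scene') [ 0.5562 -0.2114  1.9729] 0.08421603687130724
0.8
[ 0.761 -0.702 -0.181] [ 0.    0.   -0.18] rows 4.2
[ 0.921 -0.473 -0.181] [ 0.    0.   -0.18] rows 4.2
[ 1.014 -0.211 -0.   ] [-0.    0.   -0.18] rows 4.1
[1.033 0.067 0.   ] [ 0.    0.   -0.18] rows 4.1
```

Call:
{"op": "apply_moves", "data": {"moves": [[0.76, -0.7, -0.18, 0, 0, -0.18, 1], [0.76, -0.7, -0.18, 0, 0, -0.18, 1], [0.76, -0.7, -0.18, 0, 0, -0.18, 1], [0.76, -0.7, -0.18, 0, 0, -0.18, 1], [0.76, -0.7, -0.18, 0, 0, -0.18, 1]]}}

```text
time_s: 1.3
tool_pos: [0.3304, -0.4155, 0.2354]
tool_rot: [179.9, -0.1, 37.1]
force: [-0.0, -0.3, 0.5]
grip_width: 0.0871
grasp_force: 0.0
```

Call:
{"op": "apply_moves", "data": {"moves": [[0.92, -0.47, -0.18, 0, 0, -0.18, 1], [0.92, -0.47, -0.18, 0, 0, -0.18, 1], [0.92, -0.47, -0.18, 0, 0, -0.18, 1], [0.92, -0.47, -0.18, 0, 0, -0.18, 1], [0.92, -0.47, -0.18, 0, 0, -0.18, 1]]}}

```text
time_s: 1.8
tool_pos: [0.4208, -0.23, 0.2712]
tool_rot: [179.8, -0.1, 52.6]
force: [0.3, 1.4, 0.8]
grip_width: 0.0872
grasp_force: 0.0
```

```bash
cat >> h.py <<'E'
def fish(P,c):
    M=R.from_euler('xyz',c['orientation'],degrees=True).as_matrix()
    q=(np.asarray(P,float)-c['position'])@M; f=210/np.tan(np.radians(c['fov_y'])/2)
    rho=np.hypot(q[:,0],q[:,1]); th=np.arctan2(rho,-q[:,2])
    return np.c_[c['cx']+f*th*q[:,0]/rho,c['cy']-f*th*q[:,1]/rho]
def draw(im,P,c,col):
    for u in fish(P,c): cv2.circle(im,tuple(map(int,u)),2,col,-1)
E
python3 - <<'E'
from cell import env, viewer
from h import *
o=env.get_obs(); print(o['time_s'],o['tool_pos'],o['tool_rot'],o['qpos'])
c=viewer.get_calibration('wrist'); im=viewer.read_camera('wrist')[:,:,::-1].copy(); print(c)
draw(im,place(full(),.5562,-.2114,1.973),c,(0,0,255)); draw(im,place(full(),.6176,.1395,1.437),c,(0,255,0))
cv2.imwrite('pics/w1.png',im)
legs(o['tool_pos'],R.from_euler('xyz',o['tool_rot'],degrees=True),((.515,-.05,.27),68),((.6176,.1395,.24),82.3))
E
```

```text
1.8 [ 0.42076144 -0.22999088  0.27120263] [ 1.79838378e+02 -1.08017810e-01  5.26081333e+01] [ 51.18429969  -3.4948597  -24.26466528  98.97207015  -1.52066604
  84.03822364 -10.27906441]
{'fov_y': 65.70646984690485, 'cx': 274.5260836415866, 'cy': 217.94197306604977, 'position': array([ 0.45988718, -0.17824044,  0.45762131]), 'orientation': array([-14.03647597,  -0.10992851, -37.48540301])}
[ 1.001 -0.172  0.007] [ 0.002 -0.001 -0.179] rows 4.1
[1.071 0.121 0.15 ] [-0.     0.    -0.166] rows 4.4
```

View pics/w1.png

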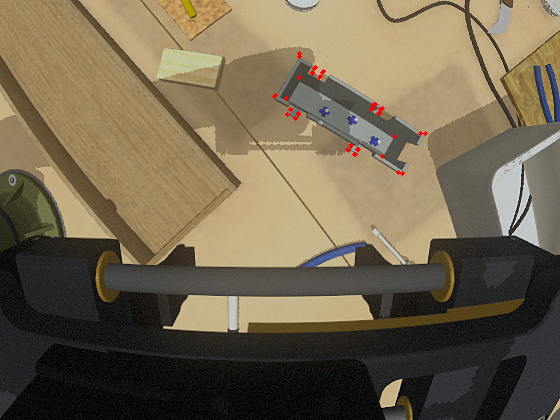

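The wrist view shows the pin tote at about (350,115), with the projected model within a few pixels. I'll refit on wrist masks, using the pin tote now and the long tote on the way.

```bash
cat >> h.py <<'E'
def hullmask(m):
    ys,xs=np.nonzero(m); h=cv2.convexHull(np.c_[np.r_[xs,xs+1,xs,xs+1],np.r_[ys,ys,ys+1,ys+1]].astype(np.int32)*4)
    a=np.zeros((1680,2240),np.uint8); cv2.fillConvexPoly(a,h,1); return a
def fit(views,x0,z=0):
    def f(x):
        e=0
        for pr,c,H in views:
            h=cv2.convexHull(((pr(place(full(),*x,z),c)+.5)*64).astype(np.int32)); a=np.zeros((1680,2240),np.uint8); cv2.fillConvexPoly(a,h,1,shift=4)
            e+=1-(a&H).sum()/(a|H).sum()
        return e/len(views)
    x0=np.array(x0)
    return minimize(f,x0,method='Nelder-Mead',options=dict(initial_simplex=x0+np.vstack([[0,0,0],.01*np.eye(2,3),[0,0,.1]])))
def wfit(t,x0,z=0,tag=None):
    from cell import viewer,masks_of
    c=viewer.get_calibration('wrist'); im=viewer.read_camera('wrist')[:,:,::-1].copy(); m=masks_of('wrist',t)[0]
    b=fit([(fish,c,hullmask(m['pixels']))],x0,z); print(t,m['conf'],np.round(b.x,4),b.fun)
    if tag:
        im[m['pixels']]=im[m['pixels']]//2+np.array([0,90,0],np.uint8); draw(im,place(full(),*b.x,z),c,(0,0,255)); cv2.imwrite(f'pics/{tag}.png',im)
    return b.x
E
python3 - <<'E'
from h import *
wfit('pin_tote',(.5562,-.2114,1.973),0,'w2')
im=cv2.imread('pics/w2.png')[20:200,240:460]; cv2.imwrite('pics/w2c.png',cv2.resize(im,None,fx=3.3,fy=3.3))
E
```

```text
pin_tote 0.69 [ 0.557  -0.2116  1.9748] 0.030636996414258544
```

View pics/w2c.png

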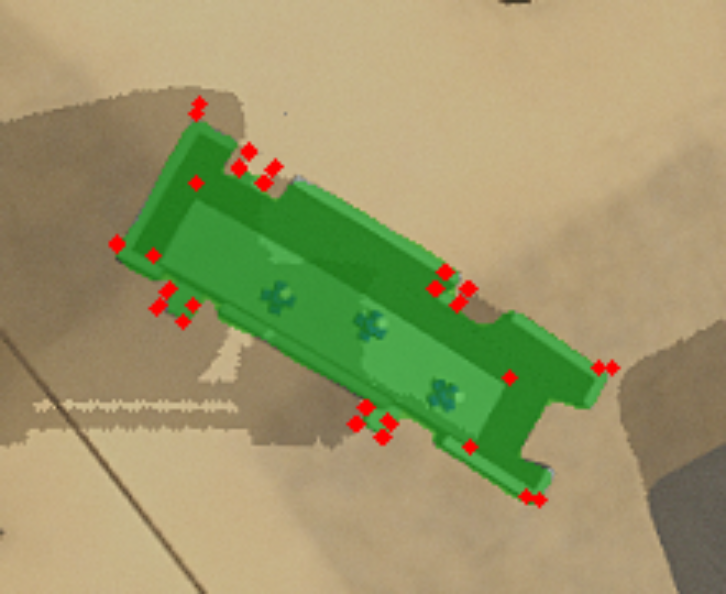

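Call:
{"op": "apply_moves", "data": {"moves": [[1, -0.17, 0, 0, 0, -0.18, 1], [1, -0.17, 0, 0, 0, -0.18, 1], [1, -0.17, 0, 0, 0, -0.18, 1], [1, -0.17, 0, 0, 0, -0.18, 1], [1, -0.17, 0, 0, 0, -0.18, 1], [1, -0.17, 0, 0, 0, -0.18, 1]]}}

```text
time_s: 2.55
tool_pos: [0.5134, -0.0584, 0.2686]
tool_rot: [-179.9, 0.0, 67.5]
force: [0.1, -1.5, -0.3]
grip_width: 0.087
grasp_force: 0.0
```

```bash
python3 - <<'E'
from cell import env
from h import *
x=wfit('long_tote',(.6176,.1395,1.437),0,'w3')
im=cv2.imread('pics/w3.png')[:260,100:500]; cv2.imwrite('pics/w3c.png',cv2.resize(im,None,fx=2,fy=2))
o=env.get_obs(); print(o['time_s'],o['tool_pos'],o['tool_rot'])
legs(o['tool_pos'],R.from_euler('xyz',o['tool_rot'],degrees=True),((x[0],x[1],.20),np.degrees(x[2])))
E
```

```text
long_tote 0.6 [0.6193 0.1375 1.3907] 0.027200257869354427
2.65 [ 0.51277506 -0.06053779  0.26876239] [-1.79941618e+02  7.57355552e-02  6.72787448e+01]
[1.119 0.109 0.342] [-0.001  0.001 -0.144] rows 4.7
```

View pics/w3c.png

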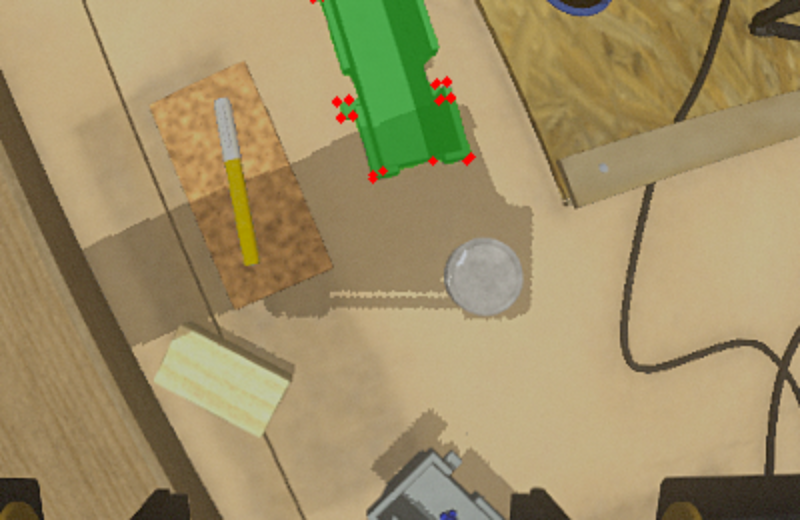

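Both masks are good, but the long tote is cut off at the picture's top edge, and the guessed foot size skews yaw. I'll step closer and fit again with free foot dimensions.

Call:
{"op": "apply_moves", "data": {"moves": [[0.45, 0.09, 0, 0, 0, -0.17, 1], [0.45, 0.09, 0, 0, 0, -0.17, 1], [0.45, 0.09, 0, 0, 0, -0.17, 1], [0.45, 0.09, 0, 0, 0, -0.17, 1]]}}

```text
time_s: 3.05
tool_pos: [0.5643, 0.0171, 0.2687]
tool_rot: [-179.9, 0.1, 82.0]
force: [-0.7, -0.6, -0.4]
grip_width: 0.0869
grasp_force: 0.0
```

```bash
cat >> h.py <<'E'
def feet2(yo,hw,zt): return np.array([[x+dx,s*yo,z] for x in(.062,-.034) for dx in(-hw,hw) for s in(1,-1) for z in(.010,zt)])
def fit2(views,x0,z=0,ft=(.038,.006,.016),free=True):
    def f(x):
        g=x[3:] if free else ft; e=0
        for pr,c,H in views:
            P=np.vstack([model(),feet2(*g)])
            h=cv2.convexHull(((pr(place(P,*x[:3],z),c)+.5)*64).astype(np.int32)); a=np.zeros((1680,2240),np.uint8); cv2.fillConvexPoly(a,h,1,shift=4)
            e+=1-(a&H).sum()/(a|H).sum()
        return e/len(views)
    x0=np.r_[x0,ft] if free else np.array(x0); d=np.diag([.006,.006,.06,.003,.003,.006][:len(x0)])
    return minimize(f,x0,method='Nelder-Mead',options=dict(initial_simplex=x0+np.vstack([0*x0,d]),maxiter=400))
def snap(t,fn):
    from cell import viewer,masks_of
    c=viewer.get_calibration('wrist'); im=viewer.read_camera('wrist')[:,:,::-1].copy(); m=masks_of('wrist',t)[0]
    ys,xs=np.nonzero(m['pixels']); print(t,m['conf'],xs.min(),xs.max(),ys.min(),ys.max())
    np.savez(fn,im=im,m=m['pixels'],**c); return c,im,m['pixels']
E
python3 - <<'E'
from cell import env,viewer
from h import *
o=env.get_obs(); print(o['time_s'],o['tool_pos'],o['tool_rot'])
c,im,m=snap('long_tote','wl.npz')
D=np.load('m.npz'); cal={k:viewer.get_calibration(k) for k in("scene","top")}
sv=lambda t:[(proj,cal[k],hullmask(D[f'{k}|{t}'])) for k in cal]
w=[(fish,c,hullmask(m))]
for nm,v in(('wrist',w),('all',w+sv('long_tote'))):
    b=fit2(v,(.618,.1385,1.43)); print(nm,np.round(b.x,4),b.fun)
    if nm=='wrist': x=b.x
cp={'fov_y':65.70646984690485,'cx':274.5260836415866,'cy':217.94197306604977,'position':np.array([.45988718,-.17824044,.45762131]),'orientation':np.array([-14.03647597,-.10992851,-37.48540301])}
a1=cv2.imread('pics/w1.png').astype(int);a2=cv2.imread('pics/w2.png').astype(int)
red=lambda a:(a[...,2]>200)&(a[...,1]<60)
mp=(np.abs(a1-a2).sum(2)>8)&~red(a1)&~red(a2); mp=cv2.morphologyEx(mp.astype(np.uint8),cv2.MORPH_OPEN,np.ones((3,3)))>0
wp=[(fish,cp,hullmask(mp))]; np.savez('wp.npz',m=mp)
for nm,v in(('wrist',wp),('all',wp+sv('pin_tote'))):
    b=fit2(v,(.557,-.2116,1.975)); print('pin',nm,np.round(b.x,4),b.fun)
im[m]=im[m]//2+np.array([0,90,0],np.uint8); draw(im,place(np.vstack([model(),feet2(*x[3:])]),*x[:3]),c,(0,0,255))
ys,xs=np.nonzero(m); cr=im[max(0,ys.min()-15):ys.max()+15,xs.min()-15:xs.max()+15]; cv2.imwrite('pics/w4.png',cv2.resize(cr,None,fx=2.8,fy=2.8))
legs(o['tool_pos'],R.from_euler('xyz',o['tool_rot'],degrees=True),((x[0],x[1],.14),np.degrees(x[2])))
E
```

```text
3.05 [0.56428337 0.01711093 0.2687354 ] [-1.79923251e+02  5.32585075e-02  8.20067825e+01]
long_tote 0.63 275 329 14 164
wrist [0.616  0.1383 1.4336 0.0355 0.0104 0.018 ] 0.015074719848637508
all [0.6166 0.1385 1.4308 0.0361 0.0086 0.0215] 0.05021509409360129
pin wrist [ 0.2945 -0.2454 -5.4596  0.2712  0.2202  0.4048] 0.0022280340483580297
pin all [ 0.5539 -0.2121  1.9806  0.0336  0.0057  0.0307] 0.36170412819570674
[0.637 0.173 0.643] [-0.001  0.001 -0.002] rows 3.7
```

View pics/w4.png

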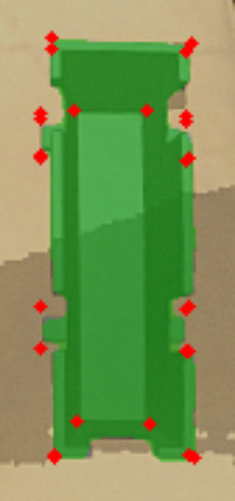

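The long tote is at (0.616, 0.138), yaw 82.1°, and the fit matches the rim within about 1 px. Now I'll go above it and descend.

Call:
{"op": "apply_moves", "data": {"moves": [[0.637, 0.173, 0.4, 0, 0, -0.002, 1], [0.637, 0.173, 0.64, 0, 0, -0.002, 1], [0.637, 0.173, 0.64, 0, 0, -0.002, 1], [0.637, 0.173, 0.64, 0, 0, -0.002, 1], [0.637, 0.173, 0.64, 0, 0, -0.002, 1], [0.637, 0.173, 0.64, 0, 0, -0.002, 1]]}}

```text
time_s: 3.75
tool_pos: [0.616, 0.1383, 0.1411]
tool_rot: [-179.9, 0.1, 82.2]
force: [-0.5, -0.9, 0.3]
grip_width: 0.0873
grasp_force: 0.0
```

```bash
python3 - <<'E'
from cell import env
from h import *
o=env.get_obs(); print(o['time_s'],o['tool_pos'],o['tool_rot'])
legs(o['tool_pos'],R.from_euler('xyz',o['tool_rot'],degrees=True),((.616,.1383,.045),82.14))
E
```

```text
3.75 [0.61600485 0.13829886 0.14108021] [-1.79949554e+02  1.08340848e-01  8.21983589e+01]
[0.001 0.    0.48 ] [-0.001  0.001  0.001] rows 1.9
```

Call:
{"op": "apply_moves", "data": {"moves": [[0, 0, 0.15, 0, 0, 0, 1], [0, 0, 0.3, 0, 0, 0, 1], [0, 0, 0.42, 0, 0, 0, 1], [0, 0, 0.48, 0, 0, 0, 1], [0, 0, 0.48, 0, 0, 0, 1], [0, 0, 0.48, 0, 0, 0, 0], [0, 0, 0.48, 0, 0, 0, 0], [0, 0, 0.48, 0, 0, 0, 0], [0, 0, 0.48, 0, 0, 0, 0], [0, 0, 0.48, 0, 0, 0, 0], [0, 0, 0.48, 0, 0, 0, 0], [0, 0, 0.48, 0, 0, 0, 0]], "grip_force": 20}}

```text
time_s: 4.95
tool_pos: [0.6162, 0.1407, 0.0455]
tool_rot: [180.0, 0.0, 82.3]
force: [0.5, 0.1, 0.2]
grip_width: 0.0394
grasp_force: 0.1
```

Call:
{"op": "apply_moves", "data": {"moves": [[0, 0, 0, 0, 0, 0, 0], [0, 0, -0.1, 0, 0, 0, 0], [0, 0, -0.25, 0, 0, 0, 0], [0, 0, -0.45, 0, 0, 0, 0], [0, 0, -0.65, 0, 0, 0, 0], [0, 0, -0.8, 0, 0, 0, 0], [0, 0, -0.8, 0, 0, 0, 0], [0, 0, -0.8, 0, 0, 0, 0]]}}

```text
time_s: 5.75
tool_pos: [0.6164, 0.1408, 0.206]
tool_rot: [179.9, -0.0, 82.3]
force: [0.3, -0.1, -0.1]
grip_width: 0.0005
grasp_force: 0.0
```

```bash
python3 - <<'E'
from cell import env
from h import *
o=env.get_obs(); print(o['time_s'],o['tool_pos'],o['tool_rot'],o['qpos'],o['grip_width'],o['force'])
Y=82.14
legs(o['tool_pos'],R.from_euler('xyz',o['tool_rot'],degrees=True),((.55,.04,.205),Y-80),((.478,-.03,.205),Y-149))
E
```

```text
5.75 [0.61636178 0.14080295 0.20597582] [ 1.79925732e+02 -3.24782124e-03  8.23262701e+01] [ 18.64687446  21.21438873 -43.90155984  84.01486766  14.76980593
  80.60707075 -33.37079423] 0.0005248536184799581 [ 0.30928132 -0.1292985  -0.09017277]
[-0.544 -0.262  0.005] [ 0.001 -0.001  0.933] rows 9.3
[-0.373  0.336  0.   ] [-0.    -0.     0.803] rows 8.0
```

The fingers closed fully, so the grasp missed. I'll look before doing anything else.

```bash
python3 - <<'E'
from cell import viewer
from h import *
t=viewer.read_camera('top')[:,:,::-1];w=viewer.read_camera('wrist')[:,:,::-1]; s=viewer.read_camera('scene')[:,:,::-1]
a=cv2.resize(s[100:260,130:350],(400,290)); b=cv2.resize(t[130:270,130:330],(400,290))
cv2.imwrite('pics/l1.png',np.vstack([np.hstack([a,b]),np.hstack([cv2.resize(w,(400,300)),np.zeros((300,400,3),np.uint8)])]))
E
```

```text
(no output)
```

View pics/l1.png

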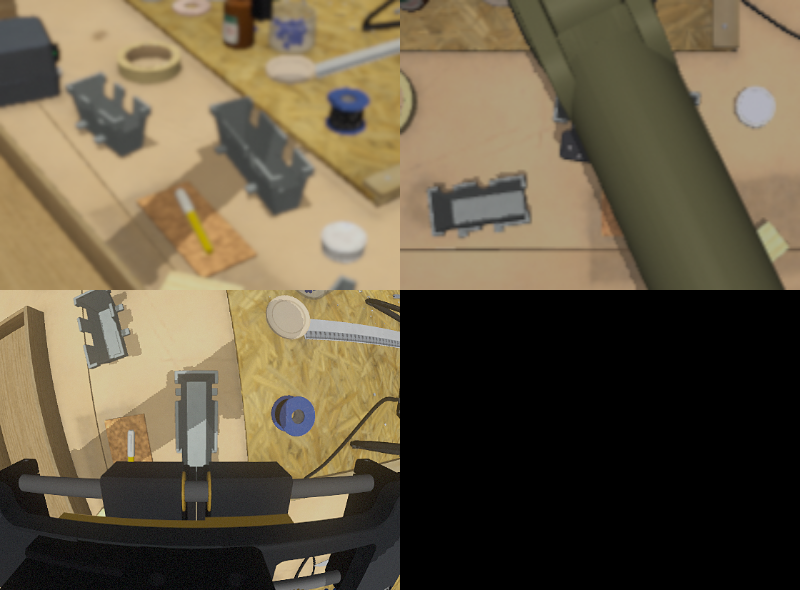

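```bash
python3 - <<'E'
from cell import env,viewer,masks_of
from h import *
o=env.get_obs(); p=o['tool_pos']; print(o['time_s'],p,o['tool_rot'])
cal={k:viewer.get_calibration(k) for k in("scene","top","wrist")}
P=[p,p+[0,0,.07],p+[0,0,.2],[.616,.138,.07],[.616,.138,0]]
print(proj(P,cal['scene']).round());print(proj(P,cal['top']).round());print(fish(P,cal['wrist']).round()); print(cal['wrist'])
for k,pr in(('scene',proj),('wrist',fish)):
    m=masks_of(k,'long_tote')[0]; print(k,m['conf'],m['location'],np.argwhere(m['pixels']).min(0),np.argwhere(m['pixels']).max(0)); b=fit2([(pr,cal[k],hullmask(m['pixels']))],(.616,.1383,1.4336),0,(.0355,.008,.018),False); print(b.x,b.fun)
cv2.imwrite('pics/s2.png',np.hstack([viewer.read_camera('scene')[:,:,::-1][:,100:460],viewer.read_camera('wrist')[:,:,::-1][:,60:500]]))
E
```

```text
5.9 [0.61524813 0.14024812 0.20374903] [-1.79853722e+02  5.82967404e-02  8.23250631e+01]
[[272. 121.]
 [273.  89.]
 [275.  21.]
 [272. 174.]
 [271. 198.]]
[[240. 172.]
 [237. 167.]
 [232. 155.]
 [244. 180.]
 [246. 184.]]
[[276. 247.]
 [275. 304.]
 [273. 716.]
 [277. 205.]
 [277. 193.]]
{'fov_y': 65.70646984690485, 'cx': 274.5260836415866, 'cy': 217.94197306604977, 'position': array([0.62420256, 0.20503382, 0.38994594]), 'orientation': array([-14.17234524,   0.2298397 ,  -7.77201628])}Traceback (most recent call last):
  File "<stdin>", line 8, in <module>
IndexError: list index out of range
```

```bash
python3 - <<'E'
from cell import env,viewer,masks_of
from h import *
cal={k:viewer.get_calibration(k) for k in("scene","wrist")}
S=viewer.read_camera('scene')[:,:,::-1]; W=viewer.read_camera('wrist')[:,:,::-1]
cv2.imwrite('pics/s3.png',np.hstack([S[:,90:450],W[:,70:500]]))
for k,pr in(('scene',proj),('wrist',fish)):
    for m in masks_of(k,'long_tote')[:2]:
        q=np.argwhere(m['pixels']); print(k,m['conf'],m['location'],q.min(0),q.max(0)); b=fit2([(pr,cal[k],hullmask(m['pixels']))],(.616,.1383,1.4336),0,(.0355,.008,.018),False); print(b.x,b.fun)
o=env.get_obs(); print(o['time_s'],o['tool_pos'],o['grip_width'],o['grasp_force'])
E
```

```text
scene 0.79 [275.3, 183.9] [154 246] [217 302]
[0.61984981 0.13917472 1.42295736] 0.03108411461772087
wrist 0.84 [275.7, 179.2] [112 244] [246 306]
[0.6147405  0.1392385  1.44252919] 0.2541920954059068
6.15 [0.61575864 0.14059528 0.20463692] 0.0004078039106461253 0.0
```

View pics/s3.png

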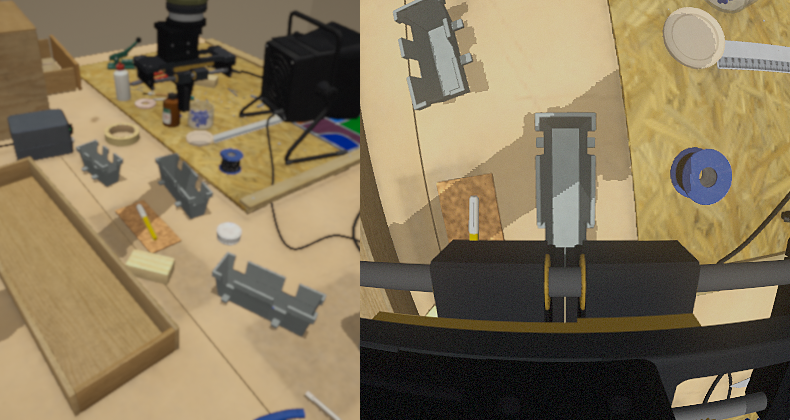

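The scene view puts the fingertips near (273,107), but the stated TCP projects to (272,121). So the tips seem about 25–30 mm higher than I assumed, just above the rim. I'll measure this by differencing against the first picture.

```bash
python3 - <<'E'
from cell import env,viewer
from h import *
c=viewer.get_calibration('scene'); S=cv2.imread('pics/s3.png')[:,:360].astype(int); A=cv2.imread('pics/scene0.png')[:,90:450].astype(int)
d=np.abs(S-A).sum(2)
for r in range(60,132,2): 
    x=np.nonzero(d[r,150:215]>60)[0]+240; print(r,(x.min(),x.max(),len(x)) if len(x) else '',end=' | ')
print()
p=np.array([.6158,.1406,.2046])
for h in(0,.01,.02,.03,.04,.05,.07): print(h,proj([p+[0,0,h]],c).round(1))
E
```

```text
60 (np.int64(240), np.int64(304), 65) | 62 (np.int64(240), np.int64(304), 64) | 64 (np.int64(240), np.int64(304), 65) | 66 (np.int64(240), np.int64(304), 56) | 68 (np.int64(240), np.int64(296), 57) | 70 (np.int64(240), np.int64(304), 60) | 72 (np.int64(240), np.int64(304), 60) | 74 (np.int64(240), np.int64(301), 51) | 76 (np.int64(240), np.int64(298), 45) | 78 (np.int64(240), np.int64(298), 52) | 80 (np.int64(240), np.int64(294), 55) | 82 (np.int64(240), np.int64(284), 36) | 84 (np.int64(240), np.int64(284), 26) | 86 (np.int64(240), np.int64(283), 24) | 88 (np.int64(240), np.int64(283), 24) | 90 (np.int64(241), np.int64(282), 20) | 92 (np.int64(266), np.int64(282), 17) | 94 (np.int64(265), np.int64(282), 18) | 96 (np.int64(257), np.int64(281), 18) | 98 (np.int64(266), np.int64(280), 15) | 100 (np.int64(268), np.int64(280), 13) | 102 (np.int64(268), np.int64(280), 13) | 104 (np.int64(268), np.int64(280), 13) | 106 (np.int64(269), np.int64(280), 12) | 108 (np.int64(269), np.int64(280), 12) | 110 (np.int64(269), np.int64(279), 11) | 112 (np.int64(254), np.int64(276), 11) | 114 (np.int64(257), np.int64(260), 4) | 116  | 118  | 120  | 122  | 124  | 126 (np.int64(256), np.int64(257), 2) | 128  | 130  | 
0 [[272.3 120.5]]
0.01 [[272.4 116.2]]
0.02 [[272.5 111.8]]
0.03 [[272.6 107.3]]
0.04 [[272.8 102.8]]
0.05 [[272.9  98.2]]
0.07 [[273.1  88.8]]
```

The tips end at row 112, about 20 mm above the stated TCP, so the pads passed over the rim. I'll reopen, go down to a stated z of about 0.022 (safe whichever reading is right), and close.

Call:
{"op": "apply_moves", "data": {"moves": [[0, 0, 0, 0, 0, 0, 1], [0, 0, 0, 0, 0, 0, 1], [0, 0, 0, 0, 0, 0, 1], [0, 0, 0, 0, 0, 0, 1], [0, 0, 0, 0, 0, 0, 1], [0, 0, 0, 0, 0, 0, 1], [0, 0, 0, 0, 0, 0, 1], [0, 0, 0.1, 0, 0, 0, 1], [0, 0, 0.2, 0, 0, 0, 1], [0, 0, 0.3, 0, 0, 0, 1], [0, 0, 0.4, 0, 0, 0, 1], [0, 0, 0.5, 0, 0, 0, 1]]}}

```text
time_s: 7.35
tool_pos: [0.6161, 0.1406, 0.1047]
tool_rot: [180.0, 0.0, 82.3]
force: [0.0, -0.3, -0.3]
grip_width: 0.0844
grasp_force: 0.0
```

Call:
{"op": "apply_moves", "data": {"moves": [[-0.01, 0, 0.08, 0, 0, 0, 1], [-0.01, 0, 0.16, 0, 0, 0, 1], [-0.01, 0, 0.24, 0, 0, 0, 1], [-0.01, 0, 0.32, 0, 0, 0, 1], [-0.01, 0, 0.37, 0, 0, 0, 1], [-0.01, 0, 0.41, 0, 0, 0, 1], [-0.01, 0, 0.41, 0, 0, 0, 1], [-0.01, 0, 0.41, 0, 0, 0, 0], [-0.01, 0, 0.41, 0, 0, 0, 0], [-0.01, 0, 0.41, 0, 0, 0, 0], [-0.01, 0, 0.41, 0, 0, 0, 0], [-0.01, 0, 0.41, 0, 0, 0, 0], [-0.01, 0, 0.41, 0, 0, 0, 0], [-0.01, 0, 0.41, 0, 0, 0, 0], [-0.01, 0, 0.41, 0, 0, 0, 0]]}}

```text
time_s: 8.85
tool_pos: [0.6161, 0.1387, 0.0239]
tool_rot: [180.0, 0.0, 82.3]
force: [-0.5, -0.7, 4.3]
grip_width: 0.0599
grasp_force: 20.0
```

Gripped: 59.9 mm opening, 20 N. Now I'll lift.

Call:
{"op": "apply_moves", "data": {"moves": [[0, 0, -0.08, 0, 0, 0, 0], [0, 0, -0.25, 0, 0, 0, 0], [0, 0, -0.45, 0, 0, 0, 0], [0, 0, -0.65, 0, 0, 0, 0], [0, 0, -0.8, 0, 0, 0, 0], [0, 0, -0.8, 0, 0, 0, 0]]}}

```text
time_s: 9.45
tool_pos: [0.6184, 0.1401, 0.1892]
tool_rot: [179.5, -0.2, 82.3]
force: [-0.2, 0.7, -3.0]
grip_width: 0.0596
grasp_force: 20.0
```

```bash
python3 - <<'E'
from cell import env
from h import *
o=env.get_obs(); p=o['tool_pos'];print(o['time_s'],p,o['tool_rot'],o['grip_width'],o['force'],o['grasp_force'])
Y=o['tool_rot'][2]
legs(p,R.from_euler('xyz',o['tool_rot'],degrees=True),((.55,.04,p[2]),Y-80),((.478,-.03,p[2]),-66.9))
E
```

```text
9.45 [0.61842032 0.14009024 0.18919513] [ 1.79518337e+02 -1.65585428e-01  8.23337167e+01] 0.05960660931047596 [-0.22366184  0.67088621 -2.95712226] 19.99085440649651
[-0.542 -0.272 -0.004] [ 0.003 -0.006  0.931] rows 9.3
[-0.374  0.335  0.   ] [-0.    -0.     0.806] rows 8.1
```

Call:
{"op": "apply_moves", "data": {"moves": [[-0.08, -0.04, 0, 0, 0, 0.1, 0], [-0.2, -0.1, 0, 0, 0, 0.2, 0], [-0.35, -0.18, 0, 0, 0, 0.3, 0], [-0.54, -0.27, 0, 0, 0, 0.4, 0], [-0.54, -0.27, 0, 0, 0, 0.5, 0], [-0.54, -0.27, 0, 0, 0, 0.6, 0], [-0.54, -0.27, 0, 0, 0, 0.7, 0], [-0.54, -0.27, 0, 0, 0, 0.8, 0], [-0.54, -0.27, 0, 0, 0, 0.9, 0], [-0.54, -0.27, 0, 0, 0, 0.93, 0]]}}

```text
time_s: 10.45
tool_pos: [0.5468, 0.0388, 0.1821]
tool_rot: [180.0, 0.1, 2.2]
force: [0.9, 0.3, -2.4]
grip_width: 0.06
grasp_force: 20.0
```

Call:
{"op": "apply_moves", "data": {"moves": [[-0.05, 0.04, 0, 0, 0, 0.1, 0], [-0.12, 0.1, 0, 0, 0, 0.2, 0], [-0.2, 0.18, 0, 0, 0, 0.3, 0], [-0.28, 0.25, 0, 0, 0, 0.4, 0], [-0.37, 0.33, 0, 0, 0, 0.5, 0], [-0.37, 0.33, 0, 0, 0, 0.6, 0], [-0.37, 0.33, 0, 0, 0, 0.7, 0], [-0.37, 0.33, 0, 0, 0, 0.8, 0], [-0.37, 0.33, 0, 0, 0, 0.8, 0], [-0.37, 0.33, 0, 0, 0, 0.8, 0]]}}

```text
time_s: 11.45
tool_pos: [0.4748, -0.03, 0.1826]
tool_rot: [180.0, 0.1, -66.3]
force: [0.1, 0.4, -2.3]
grip_width: 0.0599
grasp_force: 20.0
```

```bash
python3 - <<'E'
from cell import env,viewer
from h import *
o=env.get_obs(); p=o['tool_pos'];print(o['time_s'],p,o['tool_rot'],o['qpos'],o['grip_width'])
from cell import masks_of
c=viewer.get_calibration('wrist'); im=viewer.read_camera('wrist')[:,:,::-1].copy(); cv2.imwrite('pics/w5.png',im); np.savez('w5c.npz',**c)
D=np.load('m.npz'); V=[]
for k in("scene","top"):
    V.append((proj,viewer.get_calibration(k),hullmask(D[f'{k}|pin_tote'])))
for i,m in enumerate(masks_of('wrist','pin_tote')[:2]):
    q=np.argwhere(m['pixels']); print(m['conf'],m['location'],q.min(0),q.max(0))
    v=(fish,c,hullmask(m['pixels'])); np.savez(f'w5m{i}.npz',m=m['pixels'])
    for vv in([v],V,V+[v]):
        b=fit2(vv,(.556,-.2116,1.975),0,(.0358,.0075,.018),False); print(np.round(b.x,4),b.fun)
for i,m in enumerate(masks_of('wrist','long_tote')[:2]):
    q=np.argwhere(m['pixels']); print('long',m['conf'],m['location'],q.min(0),q.max(0))
print(fish([[.556,-.2116,.07]],c))
E
```

```text
11.45 [ 0.47480946 -0.02995426  0.18259677] [ 1.79962054e+02  7.60797317e-02 -6.63049826e+01] [  57.24144846   -0.97420334  -55.42644305  106.50394495   -0.88837566
   74.11775217 -154.24198093] 0.059948823091678975
0.87 [273.9, 35.9] [  0 241] [ 76 307]
[ 0.5621 -0.231   1.9857] 0.01749377391726903
[ 0.5548 -0.2121  1.9779] 0.0717028044758109
[ 0.5553 -0.215   1.9824] 0.12101533499012858
long 0.89 [276.6, 185.7] [ 75 205] [321 343]
[[271.59456572   2.19007321]]
```

The pin tote is cut off and hidden ahead of the carried tote, and joint 7 is near its limit. I'll go to a spot beside the pin tote where it shows whole next to the carried one. That also relieves joint 7.

Call:
{"op": "apply_moves", "data": {"moves": [[0.1, 0.07, 0, 0, 0, 0, 0], [0.3, 0.2, 0, 0, 0, 0, 0], [0.5, 0.33, 0, 0, 0, 0, 0], [0.7, 0.47, 0, 0, 0, 0, 0], [0.9, 0.6, 0, 0, 0, 0, 0], [0.98, 0.65, 0, 0, 0, 0, 0], [0.98, 0.65, 0, 0, 0, 0, 0], [0.98, 0.65, 0, 0, 0, 0, 0]]}}

```text
time_s: 12.4
tool_pos: [0.4356, -0.2613, 0.1828]
tool_rot: [-179.9, 0.1, -66.3]
force: [-0.2, 1.0, -2.5]
grip_width: 0.0601
grasp_force: 20.0
```

```bash
python3 - <<'E'
from cell import env,viewer,masks_of
from h import *
o=env.get_obs(); p=o['tool_pos'];print(o['time_s'],p,o['tool_rot'],o['qpos'],o['grip_width'])
c=viewer.get_calibration('wrist'); im=viewer.read_camera('wrist')[:,:,::-1].copy(); cv2.imwrite('pics/w6.png',im); np.savez('w6c.npz',**c)
for i,m in enumerate(masks_of('wrist','pin_tote')[:2]):
    q=np.argwhere(m['pixels']); print(m['conf'],m['location'],q.min(0),q.max(0)); np.savez(f'w6p{i}.npz',m=m['pixels'])
    for fr in(True,False):
        b=fit2([(fish,c,hullmask(m['pixels']))],(.556,-.2116,1.975),0,(.0358,.0075,.018),fr); print(np.round(b.x,4),b.fun)
for i,m in enumerate(masks_of('wrist','long_tote')[:2]):
    q=np.argwhere(m['pixels']); print('long',m['conf'],m['location'],q.min(0),q.max(0)); np.savez(f'w6l{i}.npz',m=m['pixels'])
E
```

```text
12.4 [ 0.43564783 -0.26129029  0.182809  ] [-1.79930394e+02  1.34426619e-01 -6.62749505e+01] [  68.66252978    3.89293759  -41.8911282   102.85112146    2.55419039
   74.32340928 -130.13106783] 0.0600910180594035
0.83 [153.9, 182.1] [110 114] [265 195]
[ 0.5585 -0.2142  1.9761  0.0381  0.0029  0.0193] 0.16908053543998247
[ 0.556  -0.2134  1.987 ] 0.17450562000360637
long 0.59 [278.5, 186.6] [ 76 206] [322 343]
long 0.48 [156.4, 183.3] [111 114] [265 195]
```

```bash
python3 - <<'E'
from h import *
c=dict(np.load('w6c.npz')); m=np.load('w6p0.npz')['m']; im=cv2.imread('pics/w6.png')
y0,y1,x0,x1=70,300,90,220
cr=cv2.resize(im[y0:y1,x0:x1],None,fx=2.6,fy=2.6,interpolation=cv2.INTER_CUBIC)
cr2=cr.copy()
cn,_=cv2.findContours(m[y0:y1,x0:x1].astype(np.uint8),cv2.RETR_EXTERNAL,cv2.CHAIN_APPROX_NONE)
for q in cn: cv2.polylines(cr2,[((q+.5)*2.6).astype(np.int32)],True,(0,255,0),1)
for u in fish(place(np.vstack([model(),feet2(.0358,.0075,.018)]),.556,-.2125,1.98),c):
    cv2.circle(cr2,tuple(((u+.5-[x0,y0])*2.6).astype(int)),2,(0,0,255),-1)
cv2.imwrite('pics/w6c.png',np.hstack([cr,cr2]))
E
```

```text
(no output)
```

View pics/w6c.png

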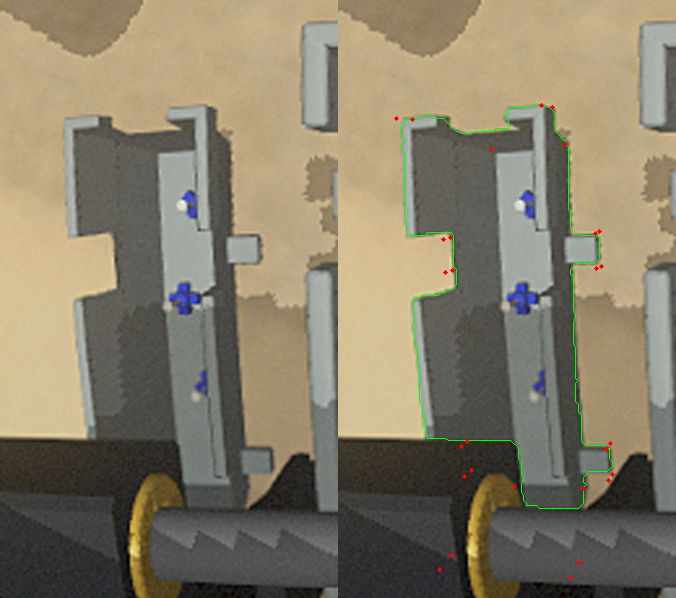

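The projected model lies within 1–2 px of the pin tote's outline. The carriage hides its lower end, below row 238. I'll fit both totes on the visible part only, in this one frame.

```bash
python3 - <<'E'
from cell import env
from h import *
c=dict(np.load('w6c.npz')); ft=(.0358,.0065,.018)
def cfit(m,x0,z,rmax,fz=False):
    m=m.copy(); m[rmax:]=0; H=hullmask(m)
    def f(x):
        P=fish(place(np.vstack([model(),feet2(*ft)]),*x[:3],x[3] if fz else z),c)
        h=cv2.convexHull(((P+.5)*64).astype(np.int32)); a=np.zeros((1680,2240),np.uint8); cv2.fillConvexPoly(a,h,1,shift=4); a[rmax*4:]=0
        return 1-(a&H).sum()/(a|H).sum()
    x0=np.array(list(x0)+[z]*fz); d=np.diag([.005,.005,.04,.01][:len(x0)])
    b=minimize(f,x0,method='Nelder-Mead',options=dict(initial_simplex=x0+np.vstack([0*x0,d]))); return b
for r in(237,225,210): b=cfit(np.load('w6p0.npz')['m'],(.556,-.2125,1.98),0,r); print('pin',r,np.round(b.x,4),round(b.fun,4))
xp=b.x
for r in(237,215):
  for fz in(0,1): b=cfit(np.load('w6l0.npz')['m'],(.4356,-.2613,-1.157),.159,r,fz); print('long',r,np.round(b.x,4),np.degrees(b.x[2]).round(2),round(b.fun,4))
E
```

```text
pin 237 [ 0.5596 -0.2124  1.9306] 0.0421
pin 225 [ 0.5596 -0.2124  1.9323] 0.0452
pin 210 [ 0.5595 -0.2124  1.9348] 0.0421
long 237 [ 0.4359 -0.2634 -1.1606] -66.5 0.0549
long 237 [ 0.4348 -0.2625 -1.1525  0.1666] -66.03 0.0345
long 215 [ 0.436  -0.2634 -1.1607] -66.5 0.0469
long 215 [ 0.4356 -0.2624 -1.1609  0.1655] -66.51 0.0294
```

```bash
cat >> h.py <<'E'
def back(uv,c,z):
    uv=np.atleast_2d(uv).astype(float); f=210/np.tan(np.radians(float(c['fov_y']))/2)
    d=uv-[float(c['cx']),float(c['cy'])]; r=np.hypot(*d.T); th=r/f
    q=np.c_[np.sin(th)*d[:,0]/r,-np.sin(th)*d[:,1]/r,-np.cos(th)]
    w=q@R.from_euler('xyz',c['orientation'],degrees=True).as_matrix().T
    return c['position']+w*((z-c['position'][2])/w[:,2])[:,None]
E
python3 - <<'E'
from h import *
from scipy.optimize import least_squares
c=dict(np.load('w6c.npz'))
px=lambda a:np.array(a,float)/2.6+[90,70]-.5
Lf=back(px([(66,120),(75,235),(78,300),(90,437)]),c,.07); Rt=back(px([(215,108),(214,297),(221,390),(228,475)]),c,.07); E=back(px([(80,117),(190,107)]),c,.07)
ft=back(px([(245,235),(245,263),(258,448),(258,473)]),c,.018)
loc=lambda P,x:(P[:,:2]-x[:2])@np.array([[np.cos(x[2]),-np.sin(x[2])],[np.sin(x[2]),np.cos(x[2])]])
x=(.5565,-.2122,1.978)
for n,P in(('L',Lf),('R',Rt),('E',E),('feet',ft)): print(n,(loc(P,x)*1000).round(1).tolist())
for w in(.030,None):
    def res(v):
        h=w or v[3]
        l=loc(Lf,v)[:,1];r=loc(Rt,v)[:,1]; return np.r_[l-np.sign(l.mean())*h,r-np.sign(r.mean())*h,loc(E,v)[:,0]+.0925]
    s=least_squares(res,list(x)+([.03] if w is None else [])); print(s.x.round(4),(s.fun*1000).round(1))
E
```

```text
L [[-91.6, -26.3], [-47.1, -23.9], [-22.0, -24.4], [33.3, -25.1]]
R [[-91.3, 35.0], [-21.9, 32.7], [13.5, 33.2], [47.6, 33.3]]
E [[-92.1, -20.1], [-92.3, 25.3]]
feet [[-41.0, 30.8], [-29.0, 30.4], [53.8, 31.7], [65.8, 30.8]]
[ 0.5525 -0.2136  1.9717] [-1.   1.7  1.3  0.9  0.3 -1.6 -0.9 -0.6  0.2 -0.2]
[ 0.5525 -0.2136  1.9744  0.0293] [-1.6  1.   0.6  0.   1.2 -0.9 -0.2 -0.1  0.1 -0.1]
```

The estimates agree on the pin tote at about (0.555, −0.2123), yaw 113.1°, well inside the ±5 mm play. I'll move over it.

```bash
python3 - <<'E'
from cell import env
from h import *
o=env.get_obs(); p=o['tool_pos'];print(o['time_s'],p,o['tool_rot'])
legs(p,R.from_euler('xyz',o['tool_rot'],degrees=True),((.555,-.2123,.183),-66.8),((.555,-.2123,.1),-66.8))
E
```

```text
12.55 [ 0.43627121 -0.26043564  0.18340199] [-1.79940121e+02  3.70531655e-02 -6.61183538e+01]
[ 0.02  -0.64   0.003] [-0.001  0.     0.008] rows 2.6
[ 0.    -0.     0.415] [0. 0. 0.] rows 1.7
```

Call:
{"op": "apply_moves", "data": {"moves": [[0.02, -0.1, 0, 0, 0, 0.008, 0], [0.02, -0.25, 0, 0, 0, 0.008, 0], [0.02, -0.42, 0, 0, 0, 0.008, 0], [0.02, -0.56, 0, 0, 0, 0.008, 0], [0.02, -0.64, 0, 0, 0, 0.008, 0], [0.02, -0.64, 0, 0, 0, 0.008, 0], [0.02, -0.64, 0, 0, 0, 0.008, 0], [0.02, -0.64, 0.1, 0, 0, 0.008, 0], [0.02, -0.64, 0.2, 0, 0, 0.008, 0], [0.02, -0.64, 0.3, 0, 0, 0.008, 0], [0.02, -0.64, 0.38, 0, 0, 0.008, 0], [0.02, -0.64, 0.38, 0, 0, 0.008, 0], [0.02, -0.64, 0.38, 0, 0, 0.008, 0]]}}

```text
time_s: 13.85
tool_pos: [0.5542, -0.2151, 0.108]
tool_rot: [-179.9, -0.0, -67.0]
force: [0.4, -0.3, -2.0]
grip_width: 0.0599
grasp_force: 20.0
```

```bash
python3 - <<'E'
from cell import env,viewer,masks_of
from h import *
q=[env.get_obs() for _ in range(1)]; 
c=viewer.get_calibration('scene'); S=viewer.read_camera('scene'); cv2.imwrite('pics/s4.png',S[:,:,::-1])
o=env.get_obs(); p=o['tool_pos'];print(o['time_s'],p,q[0]['tool_pos'],o['tool_rot'],o['force'],o['qpos'])
for t,x0,z in(('long_tote',(.555,-.2123,-1.166),p[2]-.0235),('pin_tote',(.555,-.2123,1.975),0)):
    for m in masks_of('scene',t)[:2]:
        k=np.argwhere(m['pixels']); print(t,m['conf'],m['location'],k.min(0),k.max(0))
        b=fit2([(proj,c,hullmask(m['pixels']))],x0,z,(.0358,.0065,.018),False); print(np.round(b.x,4),b.fun)
legs(p,R.from_euler('xyz',o['tool_rot'],degrees=True),((.555,-.2123,.085),-66.8))
E
```

```text
13.9 [ 0.55490552 -0.21499348  0.10862694] [ 0.55422958 -0.21505578  0.10799565] [-1.79888953e+02 -5.00005251e-02 -6.70175510e+01] [ 0.20458875 -0.47386272 -2.26514222] [  54.95775862   20.43888612  -43.93006037   96.52821791   15.01457886
   68.9996758  -149.59271924]
long_tote 0.8 [383.1, 271.4] [219 307] [307 430]
[ 0.5568 -0.2185 -1.1425] 0.018592757092454226
pin_tote 0.87 [354.0, 300.7] [261 302] [336 416]
[ 0.5572 -0.2136  1.9746] 0.12676293946959982
[-0.012 -0.005  0.118] [-0.001 -0.001 -0.003] rows 0.5
```

```bash
python3 - <<'E'
from cell import env,viewer,masks_of
from h import *
cal={k:viewer.get_calibration(k) for k in('scene','top')}; D=np.load('m.npz'); ft=(.0358,.0065,.018)
for k in cal:
    H=hullmask(D[k+'|pin_tote']); print('pin0',k,fit2([(proj,cal[k],H)],(.555,-.2123,1.975),0,ft,False).x.round(4), fit2([(proj,cal[k],H)],(.555,-.2123,1.975),0,ft,True).x.round(4))
viewer.read_camera('top')
ms=masks_of('scene','long_tote')[0]; Hs=hullmask(ms['pixels']); c=cal['scene']
for z in(.075,.080,.085,.09,.095):
    b=fit2([(proj,c,Hs)],(.555,-.215,-1.166),z,ft,False); print(z,b.x.round(4),round(b.fun,4))
for t in('long_tote','pin_tote'):
    for m in masks_of('top',t)[:1]:
        k=np.argwhere(m['pixels']); print('top',t,m['conf'],m['location'],k.min(0),k.max(0))
E
```

```text
pin0 scene [ 0.5586 -0.2126  1.9797] [ 0.5579 -0.2131  1.9883  0.0342  0.0062  0.0217]
pin0 top [ 0.5517 -0.2105  1.9993] [ 0.5524 -0.2104  1.988   0.0343  0.0083  0.019 ]
0.075 [ 0.5652 -0.2135 -1.14  ] 0.0331
0.08 [ 0.5611 -0.2156 -1.1408] 0.0207
0.085 [ 0.557  -0.2183 -1.1476] 0.0184
0.09 [ 0.5537 -0.2209 -1.1421] 0.0296
0.095 [ 0.5489 -0.2237 -1.1751] 0.0438
top long_tote 0.69 [366.2, 206.9] [195 350] [226 391]
top pin_tote 0.52 [351.2, 215.7] [206 343] [229 357]
```

In the scene camera's frame the long tote is about 4 mm off along its own length. I'll correct that and lower it.

Call:
{"op": "apply_moves", "data": {"moves": [[-0.015, -0.008, 0, 0, 0, -0.003, 0], [-0.015, -0.008, 0, 0, 0, -0.003, 0], [-0.015, -0.008, 0.03, 0, 0, -0.003, 0], [-0.015, -0.008, 0.06, 0, 0, -0.003, 0], [-0.015, -0.008, 0.09, 0, 0, -0.003, 0], [-0.015, -0.008, 0.105, 0, 0, -0.003, 0], [-0.015, -0.008, 0.105, 0, 0, -0.003, 0], [-0.015, -0.008, 0.105, 0, 0, -0.003, 0]]}}

```text
time_s: 15.0
tool_pos: [0.5548, -0.2112, 0.0865]
tool_rot: [-179.9, 0.0, -66.7]
force: [1.2, -0.1, -1.3]
grip_width: 0.06
grasp_force: 20.0
```

Call:
{"op": "apply_moves", "data": {"moves": [[0, 0, 0.007, 0, 0, 0, 0], [0, 0, 0.014, 0, 0, 0, 0], [0, 0, 0.014, 0, 0, 0, 0]]}}

```text
time_s: 15.3
tool_pos: [0.555, -0.2113, 0.0841]
tool_rot: [-179.9, -0.0, -66.7]
force: [0.6, -0.3, -2.2]
grip_width: 0.0597
grasp_force: 20.0
```

Call:
{"op": "apply_moves", "data": {"moves": [[0, 0, 0.005, 0, 0, 0, 0], [0, 0, 0.01, 0, 0, 0, 0], [0, 0, 0.01, 0, 0, 0, 0]]}}

```text
time_s: 15.6
tool_pos: [0.5552, -0.2113, 0.0837]
tool_rot: [-179.9, -0.1, -66.7]
force: [-2.1, 1.6, 8.0]
grip_width: 0.06
grasp_force: 20.0
```

Contact comes at a stated z of 0.0837, which puts the underside about 60 mm up, as it should be. I'll release and rise.

Call:
{"op": "apply_moves", "data": {"moves": [[0, 0, -0.003, 0, 0, 0, 0], [0, 0, -0.003, 0, 0, 0, 1], [0, 0, -0.003, 0, 0, 0, 1], [0, 0, -0.003, 0, 0, 0, 1], [0, 0, -0.003, 0, 0, 0, 1], [0, 0, -0.003, 0, 0, 0, 1], [0, 0, -0.003, 0, 0, 0, 1], [0, 0, -0.1, 0, 0, 0, 1], [0, 0, -0.2, 0, 0, 0, 1], [0, 0, -0.35, 0, 0, 0, 1], [0, 0, -0.6, 0, 0, 0, 1], [0, 0, -0.9, 0, 0, 0, 1], [0, 0, -0.9, 0, 0, 0, 1], [0, 0, -0.9, 0, 0, 0, 1]]}}

```text
time_s: 17.0
tool_pos: [0.556, -0.2115, 0.2642]
tool_rot: [-179.8, -0.2, -66.7]
force: [0.4, -0.1, -1.0]
grip_width: 0.0869
grasp_force: 0.0
```

```bash
python3 - <<'E'
from cell import env,viewer,masks_of
from h import *
c=viewer.get_calibration('scene'); S=viewer.read_camera('scene'); cv2.imwrite('pics/s5.png',S[:,:,::-1]); ft=(.0358,.0065,.018)
o=env.get_obs(); print(o['time_s'],o['tool_pos'],o['force'],o['grip_width'])
ms=masks_of('scene','long_tote')[0]; H=hullmask(ms['pixels']); print(ms['conf'])
for z in(.03,.05,.055,.06,.065):
    b=fit2([(proj,c,H)],(.555,-.2113,-1.166),z,ft,False); print(z,b.x.round(4),round(b.fun,4))
k=np.argwhere(masks_of('scene','pin_tote')[0]['pixels']); print(k.min(0),k.max(0))
w=viewer.get_calibration('wrist'); viewer.read_camera('wrist')
for m in masks_of('wrist','long_tote')[:1]:
    k=np.argwhere(m['pixels']); print('w',m['conf'],m['location'],k.min(0),k.max(0), fit2([(fish,w,hullmask(m['pixels']))],(.555,-.2113,-1.166),.06,ft,False).x.round(4))
E
```

```text
17.05 [ 0.55474504 -0.21137638  0.26181483] [-0.36429271 -1.12174006 -0.0742172 ] 0.08714222289083712
0.88
0.03 [ 0.5819 -0.1997 -1.112 ] 0.1031
0.05 [ 0.5663 -0.2072 -1.1516] 0.044
0.055 [ 0.5623 -0.21   -1.1568] 0.0286
0.06 [ 0.5589 -0.2127 -1.1652] 0.0162
0.065 [ 0.5553 -0.216  -1.1634] 0.0153
[267 303] [335 414]
w 0.95 [273.6, 187.4] [109 241] [267 304] [ 0.5552 -0.2135 -1.1599]
```

In the scene camera's frame the long tote now fits at (0.559, −0.213, 0.060), opposite way round, against the pin tote's (0.558, −0.213). I'll hand it in.

```bash
python3 -c "
from cell import env
print(env.sign_off())"
```

```text
the job is handed in; nothing more can be done
None
```

I handed the job in with the long tote stacked end for end on the pin tote. The last camera fit put it within about 1 mm of centre, parallel, with its underside about 60 mm up. The first grasp missed, the second held, the short tote was never approached, and the run took about 17 s of the 29. No verdict was returned.

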